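# Take the garlic out of the produce crate

## Robot

A 6-joint arm with a two-finger parallel gripper is mounted at the origin on a cart in front of the work surface, level with it; the furniture and walls round the work are solid. World frame = base frame: x ahead of the robot, y to its left, z up, the work surface at z = 0. Lengths are in mm, angles in rad, forces in N, time in s.
With the tool pointing down it reaches from about 350 to 975 mm from the base axis. Payload 7.1 kg.
Tool frame: the origin (TCP) lies on the front face of the gripper's body, between the roots of the fingers; the fingertips stand 80 mm ahead of it and the grasp point (between the pads) lies 61 mm ahead of it (env.tips_ahead is the distance from the TCP to the fingertips, in mm); z points along the fingers, y is the line along which they close (so a half turn about z gives the same grasp; the last joint's range is limited). The gripper opens to 88 mm and grips with 3 to 60 N. Pads are 20 mm wide; open, the fingers measure 115 mm over their backs; the gripper's body (75 mm by 178 mm) begins 61 mm behind the grasp point.
Start: joints at [1.327, 0.423, 1.63, -0, 1.089, -0.019], TCP at [139.289, 609.265, 302.675] pointing down, gripper open.
Joint ranges: [-3, 3], [-0.9, 2.11], [0.09, 2.58], [-1.31, 4.45], [0.11, 2.69], [-2.54, 2.54]. Speed limits (rad/s): [2.39, 2.39, 3.01, 3.14, 3.14, 3.14].

## Interface

Orientations are given as a unit quaternion [x, y, z, w].
In Python, from station import env, set_gripper, viewer, workorder gives the robot as it stands. Calls block until the motion is done:
- env.reach(position, orientation): joint-space move of the TCP to a pose.
- env.move_l(position, rot=None, rate=150, f_stop=None): straight line of the TCP; rot=None keeps the orientation; rate is the mean speed in mm/s. With f_stop (N) it stops when the force on the tool has changed by that much, and returns True; else False.
- env.move_joints(angles): joint-space move.
- set_gripper(opening): finger opening in mm; the grip force is fixed at half the most; returns when the fingers have stopped.
- env.hold(seconds).
- env.ik(position, orientation): joint angles nearest the present ones, or None.
- env.read_state(): the state.
- viewer.camera(name): name is "scene" or "top" or "wrist"; returns the picture (384x512x3 uint8, blue, green, red); there is no depth.
- viewer.camera_params(name): a dict with "fx", "fy", "cx", "cy" (pixels), "pose" (4x4, takes a point from camera to world coordinates); the wrist camera has in their place "tool_from_camera" (4x4, takes a point from camera to tool coordinates, whose origin is the TCP and whose axes are the flange's). Camera axes: x right, y up, looking along -z (the intrinsics and any distortion apply to the point x, -y, -z); pixel columns grow to the right and rows downward; lengths in mm; the calibration is good to about 2 mm. A picture is of the moment at which its call begins: read the wrist's pose just before it. camera_params takes no time and is no camera call.
A pose or a line that the arm cannot do raises env.IKError and nothing moves.
- workorder.sign_off(): hands the job in; it is judged then, once.
The state is a dict: "time_s": time; "qpos": joint angles; "dq": joint speeds; "tau": joint torques, N m; "tool_pos": TCP position; "orientation": TCP orientation; "force": force on the tool from outside, world axes, zero at the start; "wrist_torque": the same for the moment, N m; "width": finger opening in mm; "grip_force": force on a finger pad.
Only numpy, scipy, OpenCV 4.12 (cv2) and the standard library are available. Lean on these libraries where they do the work, as an engineer would, in place of code of your own. Each camera call takes 0.05 s, during which the arm holds its last target. There are 200 camera calls.

## Task

Pick the one bulb of garlic out of the crate of fruit and stand it, root down and neck up, on the chopping board. Set it down rather than dropping it; leave all the other produce in the crate, and leave the peeler and the things standing about as they are.

Things in the scene. Friction and masses are not known exactly. Their poses are not given: they have to be found in the camera images.
- garlic_center (a point): The bulb of garlic, the only one: an onion-shaped bulb, 53 mm across at its widest (16 to 25 mm above its flat root end, which is 36 mm across) and 53 mm high, drawn in to a pointed neck at the top; 20 to 45 g. The point is on its axis, half-way up (26.5 mm above its underside); z runs from root to neck. It starts upright, root down, on the crate's floor, in any of eight places.
- crate: A slatted wooden crate, open at the top, fixed to the worktop: outside 256 mm (its x) by 336 mm (its y), 68 mm high; walls 8 mm, floor 8 mm thick, a 10 mm square post in each corner. Origin under its centre, z up. The produce stands in it in two rows that run along its y axis at x = -55 and +55 mm, one piece about every 78 mm: pieces stand close together along y (roughly 5 to 25 mm apart), while along the crate's x axis there are at least 25 mm clear beside each piece.
- board_top (a point): The chopping board, a plain dark wooden slab 240 mm (x) by 360 mm (y), 21 mm thick, fixed flat on the worktop. The point is the centre of its top face, 21 mm above the worktop; z up. Its -y end carries the peeler; the rest is bare.
- peeler_center (a point): A vegetable peeler, 170 mm long (its x), 25 mm wide, 17 mm high, lying loose across the -y end of the chopping board, about 130 mm from the board's centre. The point is its centre. Leave it alone.
- orange_a_center (a point): Loose in the crate: an orange, 60 mm across. The point is its centre, half-way up. It may be nudged but stays in the crate.
- orange_b_center (a point): Loose in the crate: an orange, 59 mm across. The point is its centre, half-way up. It may be nudged but stays in the crate.
- orange_c_center (a point): Loose in the crate: an orange, 63 mm across. The point is its centre, half-way up. It may be nudged but stays in the crate.
- orange_d_center (a point): Loose in the crate: an orange, 62 mm across. The point is its centre, half-way up. It may be nudged but stays in the crate.
- orange_e_center (a point): Loose in the crate: an orange, 57 mm across. The point is its centre, half-way up. It may be nudged but stays in the crate.
- tomato_center (a point): Loose in the crate: a tomato, 69 mm across and 71 mm high with its stalk. The point is its centre, half-way up. It may be nudged but stays in the crate.
- lemon_center (a point): Loose in the crate: a lemon, 71 mm long (its own x axis as it starts), 53 mm wide, 51 mm high. The point is its centre, half-way up. It may be nudged but stays in the crate.
- mug_center (a point): Standing loose on the worktop beside or beyond the crate: a mug, 87 mm across without its handle, 96 mm high. The point is on its axis, half-way up. Leave it alone.
- jam_jar_center (a point): Standing loose on the worktop beside or beyond the crate: a closed jam jar, 69 mm across, 101 mm high. The point is on its axis, half-way up. Leave it alone.
- pepper_mill_center (a point): Standing loose on the worktop beside or beyond the crate: a pepper mill, 58 mm across, 160 mm high. The point is on its axis, half-way up. Leave it alone.
- salt_shaker_center (a point): Standing loose on the worktop beside or beyond the crate: a salt shaker, 44 mm across, 90 mm high. The point is on its axis, half-way up. Leave it alone.
Things that resemble listed ones, but are neither listed nor needed, are in the scene too. What is shaped like the part that bears tomato_center but blue or green is not meant.

How it is judged (in metres and radians):
On the way:
1. The garlic is lifted clear of the crate in the fingers (height (world z) of garlic_center above 0.1 m and contact force between the fingers and garlic above 0.3 N), for 0.1 s.
At the end, for the whole second after the job is handed in: The garlic stands at rest and upright (its axis within 0.35 rad of vertical) on the chopping board's top, its axis at least 10 mm inside the board's edges, and the five oranges, the tomato and the lemon are still inside the crate (centres within its walls and below 120 mm) (x of garlic_center in the frame of board_top between -0.11 and 0.11 m and y of garlic_center in the frame of board_top between -0.17 and 0.17 m and z of garlic_center in the frame of board_top between 0.02 and 0.033 m and angle between garlic_center's own z axis and vertical below 0.35 rad and linear speed of garlic below 0.02 m/s and x of orange_a_center in the frame of crate between -0.13 and 0.13 m and y of orange_a_center in the frame of crate between -0.17 and 0.17 m and height (world z) of each of orange_a_center, orange_b_center, orange_c_center, orange_d_center, orange_e_center, tomato_center, lemon_center below 0.12 m and x of orange_b_center in the frame of crate between -0.13 and 0.13 m and y of orange_b_center in the frame of crate between -0.17 and 0.17 m and x of orange_c_center in the frame of crate between -0.13 and 0.13 m and y of orange_c_center in the frame of crate between -0.17 and 0.17 m and x of orange_d_center in the frame of crate between -0.13 and 0.13 m and y of orange_d_center in the frame of crate between -0.17 and 0.17 m and x of orange_e_center in the frame of crate between -0.13 and 0.13 m and y of orange_e_center in the frame of crate between -0.17 and 0.17 m and x of tomato_center in the frame of crate between -0.13 and 0.13 m and y of tomato_center in the frame of crate between -0.17 and 0.17 m and x of lemon_center in the frame of crate between -0.13 and 0.13 m and y of lemon_center in the frame of crate between -0.17 and 0.17 m); the robot touches nothing.
It fails at once if The garlic is dropped (it falls free of the fingers faster than 0.7 m/s, a fall of about 25 mm) (linear speed of garlic above 0.7 m/s and contact force between the fingers and garlic below 0.05 N).
It fails at once if Another piece of produce is taken out of the crate (its centre rises above 120 mm, or leaves the crate sideways) (height (world z) of any of orange_a_center, orange_b_center, orange_c_center, orange_d_center, orange_e_center, tomato_center, lemon_center above 0.12 m or not (x of orange_a_center in the frame of crate between -0.13 and 0.13 m and y of orange_a_center in the frame of crate between -0.17 and 0.17 m) or not (x of orange_b_center in the frame of crate between -0.13 and 0.13 m and y of orange_b_center in the frame of crate between -0.17 and 0.17 m) or not (x of orange_c_center in the frame of crate between -0.13 and 0.13 m and y of orange_c_center in the frame of crate between -0.17 and 0.17 m) or not (x of orange_d_center in the frame of crate between -0.13 and 0.13 m and y of orange_d_center in the frame of crate between -0.17 and 0.17 m) or not (x of orange_e_center in the frame of crate between -0.13 and 0.13 m and y of orange_e_center in the frame of crate between -0.17 and 0.17 m) or not (x of tomato_center in the frame of crate between -0.13 and 0.13 m and y of tomato_center in the frame of crate between -0.17 and 0.17 m) or not (x of lemon_center in the frame of crate between -0.13 and 0.13 m and y of lemon_center in the frame of crate between -0.17 and 0.17 m)).
It fails at once if The peeler is moved by more than 25 mm, or something standing on the worktop by more than 25 mm (distance of any of peeler_center, mug_center, jam_jar_center, pepper_mill_center, salt_shaker_center from where it was at the start of the episode above 0.025 m).
It also fails if it takes over 38 s, if anything falls off the work surface, if the arm or the gripper's body presses on something with over 40 N, if the wrist force passes 120 N, or if a joint passes its speed limit or range.

## Working session

There is one attempt and no reset: what is moved stays moved. The work goes in short steps, each a Python script; the robot and the scene stay as the last script left them, time stands still between calls to the robot, and variables do not carry over. Pictures are saved under pics/ and viewed, at most 10 in all, crops included, and the job is handed in when it is done.

```bash
mkdir -p pics; python3 - <<'E'
from station import env,viewer
import cv2,numpy as np
for n in("top","scene"):
    cv2.imwrite(f"pics/{n}0.png",viewer.camera(n))
    p=viewer.camera_params(n);print(n,{k:(np.round(v,3).tolist()) for k,v in p.items() if not isinstance(v,str)})
print({k:np.round(v,2).tolist() for k,v in viewer.camera_params("wrist").items()})
E
```

```text
top {'fx': 397.14, 'fy': 397.14, 'cx': 258.596, 'cy': 195.461, 'pose': [[-0.376, 0.725, -0.577, -332.194], [-0.926, -0.306, 0.22, 570.129], [-0.018, 0.617, 0.787, 1385.911], [0.0, 0.0, 0.0, 1.0]]}
scene {'fx': 452.167, 'fy': 452.167, 'cx': 257.129, 'cy': 196.353, 'pose': [[0.743, 0.449, -0.496, -202.508], [-0.669, 0.498, -0.552, -675.428], [-0.001, 0.742, 0.67, 1126.688], [0.0, 0.0, 0.0, 1.0]]}
{'fx': 323.29, 'fy': 323.29, 'cx': 250.23, 'cy': 193.84, 'tool_from_camera': [[0.0, 0.95, 0.31, 83.47], [1.0, -0.0, 0.0, -1.28], [0.0, 0.31, -0.95, -83.06], [0.0, 0.0, 0.0, 1.0]]}
```

View pics/top0.png

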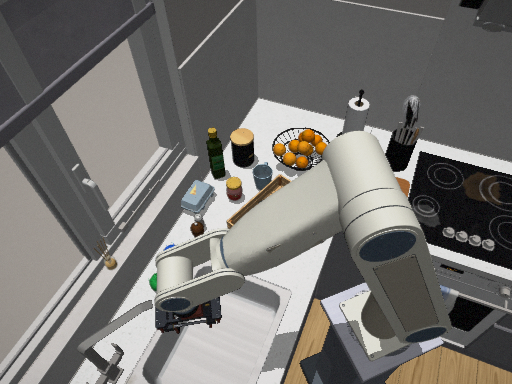

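View pics/scene0.png

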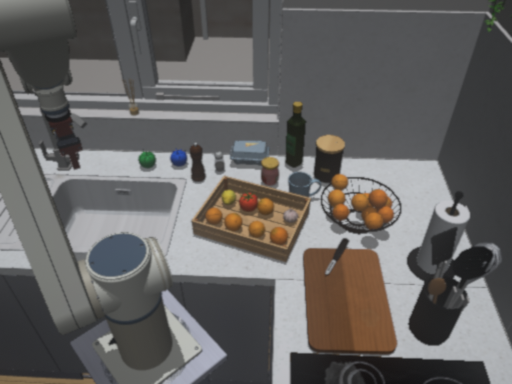

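The scene picture shows the crate at about (252,217), a whitish bulb at (290,216), the board at (348,300), and the peeler at its far end (337,256). The arm hides the crate in the top view. I'll enlarge the crate to compare candidates: white bulb (290,216), lemon (228,197), tomato (248,202). I'll project points at the same time.

```bash
cat > h.py <<'E'
import numpy as np
from scipy.spatial.transform import Rotation as R
from station import env,set_gripper,viewer,workorder
def pose(n,st=None):
    p=viewer.camera_params(n)
    if n!="wrist": return p,np.array(p["pose"])
    T=np.eye(4);T[:3,:3]=R.from_quat(st["orientation"]).as_matrix();T[:3,3]=st["tool_pos"]
    return p,T@np.array(p["tool_from_camera"])
def world(n,u,v,z,st=None):
    p,P=pose(n,st)
    d=P[:3,:3]@[(u-p["cx"])/p["fx"],-(v-p["cy"])/p["fy"],-1]
    return P[:3,3]+d*(z-P[2,3])/d[2]
def pix(n,X,st=None):
    p,P=pose(n,st);c=P[:3,:3].T@(np.array(X)-P[:3,3])
    return p["cx"]+p["fx"]*c[0]/-c[2],p["cy"]+p["fy"]*c[1]/c[2]
E
python3 - <<'E'
from h import *
import cv2
im=cv2.imread("pics/scene0.png")
cv2.imwrite("pics/crop.png",cv2.resize(im[165:365,180:410],None,fx=3,fy=3,interpolation=cv2.INTER_CUBIC))
print({k:v for k,v in viewer.camera_params("wrist").items() if k not in("tool_from_camera",)}, viewer.camera_params("scene").keys())
for n,u,v,z in [("garlic",290,216,34),("cr corner",227,179,68),("",310,209,68),("",277,255,68),("",194,221,68),("board",309,250,21),("",379,250,21),("",395,350,21),("",307,346,21),("peel",337,256,30)]:
    print(n,world("scene",u,v,z).round())
s=env.read_state();print(s["time_s"],s["orientation"])
E
```

```text
{'fx': 323.29460082103196, 'fy': 323.29460082103196, 'cx': 250.2275457740799, 'cy': 193.8372713537422} dict_keys(['fx', 'fy', 'cx', 'cy', 'pose'])
garlic [622.  74.  34.]
cr corner [562. 341.  68.]
 [671.  29.  68.]
 [447. -42.  68.]
 [345. 246.  68.]
board [567. -68.  21.]
 [ 734. -219.   21.]
 [ 480. -461.   21.]
 [ 315. -297.   21.]
peel [ 608. -149.   30.]
0.1 [ 1.12164419e-01  9.93689414e-01 -6.94410770e-04 -9.98103536e-05]
```

View pics/crop.png

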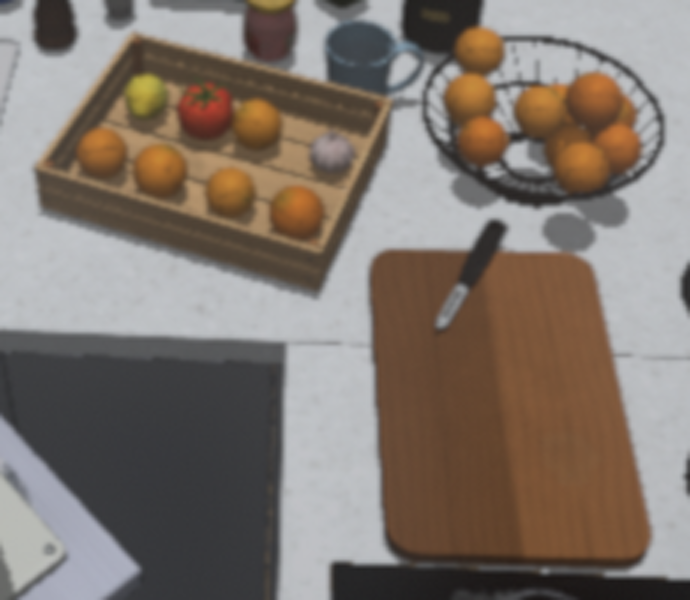

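The crop shows one whitish, ribbed bulb with a neck at crop (331,152), i.e. px (290,216). Everything else in the crate is orange, yellow or red: oranges at crop (102,152), (160,170), (231,192), (297,212) and (257,123), lemon (146,96), tomato (206,110). The garlic is therefore certain. Next I go above it and look with the wrist camera.

```bash
cat >> h.py <<'E'
def down(ydir):   # tool z down, tool y along ydir
    y=np.array([*ydir,0])/np.linalg.norm(ydir);z=np.array([0,0,-1.])
    return R.from_matrix(np.c_[np.cross(y,z),y,z]).as_quat()
E
python3 - <<'E'
from h import *
import cv2
c=[world("scene",u,v,68)[:2] for u,v in [(225.7,177.7),(310,197.7),(286.7,252),(193,221.7)]]
print(np.round(c),np.linalg.norm(c[0]-c[1]),np.linalg.norm(c[0]-c[3]))
yd=(c[0]-c[3]);yd/=np.linalg.norm(yd);print(yd)
g=world("scene",290.3,215.7,34);print(g)
best=[]
for s in(1,-1):
    q=down(s*yd);j=env.ik([g[0],g[1],300],q);print(j)
    if j is not None: best.append((abs(j[5]),s))
q=down(min(best)[1]*yd)
env.reach([g[0],g[1],300],q)
st=env.read_state();im=viewer.camera("wrist")
import json;json.dump({k:np.array(st[k]).tolist() for k in("tool_pos","orientation","time_s")},open("st.json","w"))
cv2.imwrite("pics/w0.png",im);print(st["time_s"],st["tool_pos"],pix("wrist",[g[0],g[1],34],st))
E
```

```text
[[563. 350.]
 [713.  68.]
 [477. -54.]
 [341. 246.]] 318.4749956764045 245.67994392890458
[0.90604655 0.42317803]
[624.03253016  74.64242359  34.        ]
[ 1.00111754e-01  4.31099608e-01  1.62395730e+00 -4.44089210e-16
  1.08653575e+00 -3.36838289e-01]
None
2.6583 [623.90089438  75.52135642 300.01617793] (np.float64(249.92433890137642), np.float64(169.48394429071558))
```

View pics/w0.png

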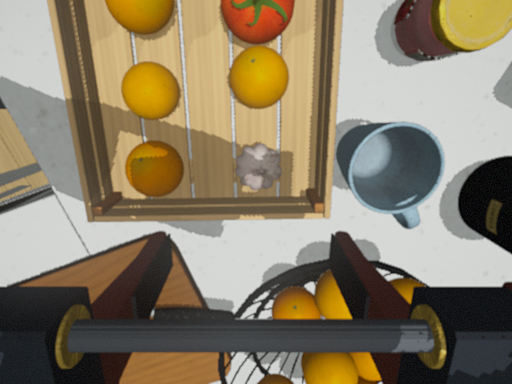

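The wrist view shows the garlic at about (259,166), the crate's axes nearly aligned with the tool, and the mug close beyond the wall with its near rim at (347,150). I'll check the mug's clearance to the gripper body.

```bash
python3 - <<'E'
from h import *
import json
st=json.load(open("st.json"))
g=world("wrist",259,166,36,st);Rt=R.from_quat(st["orientation"]).as_matrix()
print("g",g)
for n,u,v,z in [("mug rim",347,150,96),("mug right",442,165,96),("mug top",395,122,96),("handle",408,225,70),("cornerR",329,216,68),("cornerL",89,220,68),("orange",258,77,38),("basket",330,262,60),("basket",240,300,60),("jar",440,25,101),("wallR",340,0,68)]:
    w=world("wrist",u,v,z,st);print(n,w.round(),"tool frame rel garlic",(Rt.T@(w-g)).round(1))
print(Rt.round(2))
E
```

```text
g [631.1817703   82.85341276  36.        ]
mug rim [689. 141.  96.] tool frame rel garlic [ 28.3  76.8 -60. ]
mug right [774. 166.  96.] tool frame rel garlic [ 14.7 164.3 -60. ]
mug top [714. 180.  96.] tool frame rel garlic [ 52.9 116.4 -60. ]
handle [796.  99.  70.] tool frame rel garlic [-55.5 156.  -34. ]
cornerR [717.  72.  68.] tool frame rel garlic [-46.1  72.8 -32. ]
cornerL [491. -39.  68.] tool frame rel garlic [ -50.7 -179.   -32. ]
orange [591. 165.  38.] tool frame rel garlic [91.8 -1.9 -2. ]
basket [748.  22.  60.] tool frame rel garlic [-104.9   80.2  -24. ]
basket [677. -67.  60.] tool frame rel garlic [-155.2  -21.6  -24. ]
jar [703. 258. 101.] tool frame rel garlic [128.  139.3 -65. ]
wallR [627. 250.  68.] tool frame rel garlic [153.   67.4 -32. ]
[[-0.42  0.91 -0.  ]
 [ 0.91  0.42  0.  ]
 [ 0.    0.   -1.  ]]
```

Wrist estimate of the garlic is (631,83). Its crate offsets (73 mm to the outer x wall, about 48 mm to the end) match the expected 73 and 51. The body would overlap the mug (96 mm high), so I'll keep the TCP at z of at least 101: the pads then still cover the widest part (z 24–33) with the tips at 21. One closer look first.

```bash
python3 - <<'E'
from h import *
import cv2,json
env.move_l([631.2,82.9,185],rate=200)
st=env.read_state();im=viewer.camera("wrist")
json.dump({k:np.array(st[k]).tolist() for k in("tool_pos","orientation","time_s")},open("st.json","w"))
cv2.imwrite("pics/w1.png",im);print(st["time_s"],st["tool_pos"],pix("wrist",[631.2,82.9,36],st),pix("wrist",[631.2,82.9,61],st))
E
```

```text
3.4333 [631.73168506  83.10848449 185.75385347] (np.float64(249.25991402016652), np.float64(203.82044675335035)) (np.float64(249.20802685518098), np.float64(215.96130627441428))
```

View pics/w1.png

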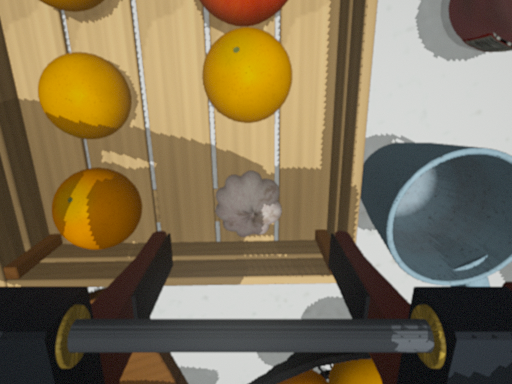

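The garlic is centred at (249,204), exactly as predicted; the mug rim is at (387,215). Descend, grip and lift.

```bash
python3 - <<'E'
from h import *
import cv2
hit=env.move_l([631.2,82.9,101],rate=70,f_stop=12)
s=env.read_state();print(hit,s["tool_pos"],s["force"])
if not hit:
    set_gripper(44)
    s=env.read_state();print(s["width"],s["grip_force"],s["tool_pos"])
    env.move_l([631.2,82.9,140],rate=60)
    env.move_l([631.2,82.9,260],rate=150)
    s=env.read_state();print(s["width"],s["grip_force"],s["tool_pos"],s["time_s"])
    cv2.imwrite("pics/w2.png",viewer.camera("wrist"))
E
```

```text
False [631.56325509  82.93431228 101.52852813] [ 0.39070862 -0.31880019  0.41166086]
49.78346625366744 30.000230463047046 [631.13285383  82.86927508 101.04196513]
49.816553422708346 29.999908615427557 [630.61165554  82.83135741 258.99037592] 7.2667
```

View pics/w2.png

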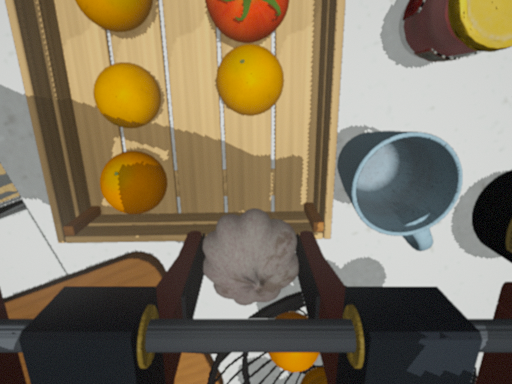

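The garlic is held at 30 N with width 49.8, seen from above at (250,258) and upright. Carry it to the bare part of the board, descend slowly and stop on contact.

```bash
python3 - <<'E'
from h import *
import cv2
x,y=503,-283
env.move_l([631.2,82.9,290],rate=120)
s=env.read_state();a=np.arctan2(y,x)-np.arctan2(82.9,631.2)
q=(R.from_rotvec([0,0,a])*R.from_quat(s["orientation"])).as_quat()
env.reach([x,y,290],q)
env.move_l([x,y,135],rate=120)
env.hold(.3)
s=env.read_state();print(s["width"],s["grip_force"],s["tool_pos"],s["force"],s["time_s"])
im=viewer.camera("scene")[200:365,270:420]
cv2.imwrite("pics/s1.png",cv2.resize(im,None,fx=3.6,fy=3.6,interpolation=cv2.INTER_CUBIC))
E
```

```text
49.69742835426458 29.999905220320215 [ 503.12735495 -283.08297679  135.36859262] [-0.1363996  -0.07610223  0.14141567] 10.9
```

View pics/s1.png

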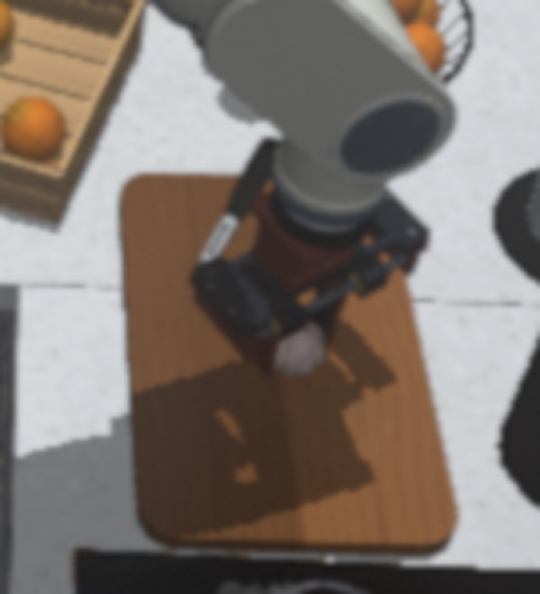

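The garlic is seen between the fingertips at crop (300,352), well inside the board and clear of the peeler at (220,235). Lower it until contact (expected near TCP z 114).

```bash
python3 - <<'E'
from h import *
import cv2
x,y=503,-283
env.move_l([x,y,118],rate=40)
hit=env.move_l([x,y,109],rate=12,f_stop=3)
s=env.read_state();print(hit,s["tool_pos"],s["force"],s["width"])
if hit:
    z=s["tool_pos"][2]
    env.hold(.2); set_gripper(60); env.hold(.3); set_gripper(84)
    env.move_l([x,y,z+90],rate=60); env.move_l([x,y,280],rate=150)
    env.hold(.3);s=env.read_state();cv2.imwrite("pics/w3.png",viewer.camera("wrist"));
    print(s["time_s"],pix("wrist",[x,y,47],s))
E
```

```text
True [ 503.15285183 -283.12140029  114.28210104] [-0.43851946 -0.35628141  5.42400845] 49.88067755326893
16.075 (np.float64(249.8440064324815), np.float64(177.05800953818704))
```

View pics/w3.png

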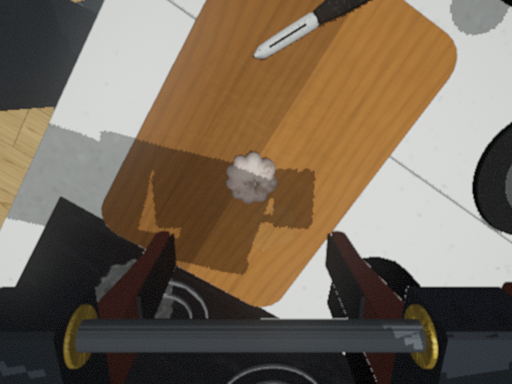

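The garlic stands upright at (251,177), round and symmetric from above, where predicted. It is well inside the board and the peeler is undisturbed. Handing in.

```bash
python3 -c "
from station import workorder;print(workorder.sign_off())"
```

```text
the job is handed in; nothing more can be done
None
```

The garlic was set down gently, stands root down on the chopping board, and the job is handed in at about 16 s of robot time; the sign-off returned no verdict.

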